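Open the file case with the secret catch

ROBOT

A 6-joint arm with a two-finger parallel gripper is mounted at the origin on a cart in front of the work surface, level with it; the furniture and walls round the work are solid. World frame = base frame: x ahead of the robot, y to its left, z up, the work surface at z = 0. Lengths are in m, angles in degrees, forces in N, time in s.
With the tool pointing down it reaches from about 0.25 to 0.725 m from the base axis. Payload 9.7 kg.
Tool frame: the origin (TCP) lies on the centre line of the jaws, within the pads' length; the fingertips stand bot.nose_length ahead of it and the grasp point (between the pads) lies 11 mm behind it (bot.nose_length is the distance from the TCP to the fingertips, in m); z points along the fingers, y is the line along which they close (so a half turn about z gives the same grasp; the last joint's range is limited). The gripper opens to 85 mm and grips with 20 to 120 N. Pads are 22 mm wide; open, the fingers measure 114 mm over their backs; the gripper's body (76 mm by 85 mm) begins 54 mm behind the grasp point. The pads swing forward as they close: fully open they stand 13 mm farther back than shut.
Start: joints at [-72.708, 4.979, 10.078, 95.1, 0, 90], TCP at [0.163, -0.525, 0.208] pointing down, gripper open.
Joint ranges: [-179.16, 179.16], [-48.56, 103.87], [-65.8, 70.77], [-126.05, 130.52], [-82.76, 87.17], [-180, 180]. Speed limits (degrees/s): [127.2, 127.2, 147.25, 180, 180, 180].

INTERFACE

Orientations are given as [roll, pitch, yaw] about the fixed x, y, z axes, in that order (R = Rz(yaw) Ry(pitch) Rx(roll)).
In Python, from workcell import bot gives the robot as it stands. The module is installed in compiled form; this text tells all that it offers.
- The arm moves only by the shell command python3 -m inch 'ROWS' [OPENING] [FORCE]. ROWS is JSON, a list of rows, each a list of 4 numbers: the shift along the world's x, y, z in cm, then the turn about the world's z in degrees. A call has exactly 8 rows; each row is the pose to reach, as a shift and turn from the pose commanded when the call began; what a row does not reach only later rows make up. A row lasts 1/8 s, in which the tool goes at most 62.5 mm and 10.7 degrees, less where a joint would pass 70% of its speed; a pose out of reach is approached as far as the arm can. A call with a gripper value outside its range is refused whole. OPENING is the finger opening in cm, from 0 to 8.54, set as the call begins (- or left out, the last holds). The fingers move at their own pace and stop on an object; FORCE is the grip in N (left out, the last holds). Time passes only in rows, so rows that repeat a pose let the fingers close, or fill a call up. It gives the time, the measured TCP pose, the force, the opening and the grip force at its end, in the units of the state.
- bot.get_obs(): the state, without advancing time (a new reading comes with each control period).
- bot.camera(name): name is "scene" or "top" or "wrist"; returns a dict with "img" (384x512x3 uint8, red, green, blue), "fovy" (degrees; the focal length in pixels is half the picture's height over the tangent of half this angle, whatever the lens; pixels are square), "cx", "cy" (the principal point, pixels), "R" (3x3) and "t" (3): a world point X has camera coordinates R X + t; the wrist camera has in their place "mount" (4x4, takes a point from camera to tool coordinates, whose origin is the TCP and whose axes are the flange's). Camera axes: x right, y down, z forward; pixel columns grow to the right and rows downward; lengths in m; the calibration is good to about 2 mm. A picture is of the moment at which its call begins: read the wrist's pose just before it. There is no depth.
- bot.job_done(): hands the job in; it is judged then, once.
Trained networks look in a picture, given as the dict that the camera call returned (one of the last four; its "shot" number tells which), for a name from the list of things; names that differ only in an ending like _2 or _b are one class to them, and where a whole thing is asked for, a point or a joint stands for the part that bears it (a point fixed in the world has none). Each returns a list of dicts, best first, with "score" (0 to 1); they miss things now and then, are a little off and sometimes report something else, mostly with a low value. They report only what shows in the picture. A call takes as long as a camera call.
- bot.find_in(thing, picture): "point" ([column, row] in pixels, amid what is visible of it).
- bot.landmark_of(thing, picture): "point" ([column, row] in pixels: a listed point, or the origin of a listed thing).
The state is a dict: "time": time; "q": joint angles; "qd": joint speeds; "joint_efforts": joint torques, N m; "ee_pos": TCP position; "tcp_rot": TCP orientation; "wrist_force": force on the tool from outside, world axes, zero at the start; "torque": the same for the moment, N m; "opening": finger opening in m; "grasp_force": force on a finger pad.
Only numpy, scipy, OpenCV 4.12 (cv2) and the standard library are available. Lean on these libraries where they do the work, as an engineer would, in place of code of your own. Each camera call takes 0.05 s, during which the arm holds its last target. There are 200 camera calls.

TASK

The small wooden file case has a hidden catch: one of the five look-alike slats along its top gives way under light pressure and has the catch beneath it. Feel along the slats with closed fingertips, never pressing harder than 25 N, find the one that sinks, press it right down so that the drawer in the right-hand end springs out, then draw the drawer out to its stop and let go. Leave the tape and the marker on the right where they lie.

Things in the scene. Friction and masses are not known exactly. Their poses are not given: they have to be found in the camera images.
- case: dark wooden case fixed to the worktop, 110 (its x) x 230 (its y) x 64 mm high to its lid, brass corners; origin under its centre, z up. y is its long axis, about left-right. Five look-alike pale slats stand in a row along y on the lid. A low brass bead (5 mm high, 17 to 21 mm off the centre line) flanks the row on either side; a stop as high as the slats closes it at either end.
- row_mid (a point): centre of the top of the slat row (case x = 0, y = 0, z = 82 mm). Each slat is 40 mm along case y, 30 mm wide (x) and 18 mm high; slat centres at y = -80, -40, 0, 40, 80 mm. Four are rigid. One, not to be told by eye and another in every run, is loose: to sink with it a fingertip must fit within its 40 mm length (fingers closed, their narrow side along y).
- row_left (a point): left end of the slat row: top, centre line, outer edge of the leftmost slat (case y = +100 mm, z = 82 mm). The loose slat sinks straight down: it starts at about 1 N, is soft (about 0.12 N per mm) for 10 mm, then bears on the catch; it springs back when let go.
- row_right (a point): right end of the slat row: top, centre line, outer edge of the rightmost slat (case y = -100 mm, z = 82 mm)
- catch (a joint): travel in m of the hidden catch bar in the lid, below the slats: 0 at rest, 0.005 fully down. It moves once the loose slat is more than 10 mm down; with the slat it takes about 6 N to start, 11 N fully down (slat 15 mm down); the drawer is freed at about 0.004. It springs back.
- drawer (a joint): opening in m of the drawer in the case's right end (it slides along the case's -y): 0 shut and locked, springs out to about 0.042 by itself when the catch is pressed, stop at 0.085. Light to pull (1 to 4 N), stays where it is left.
- front_top (a point): middle of the top edge of the drawer's front, a handleless board 110 mm (case x) x 14 mm thick (case y), top 64 mm over the worktop; moves with the drawer. Sprung out, there is a gap of about 42 mm between the board's back and the case; the drawer's sides are 21 mm lower than the board's top, so it can be hooked from behind or pinched across its 14 mm from above.
- masking_tape: bystander: roll of pale masking tape lying flat on the right, 105 mm across, 25 mm high
- marker: bystander: blue and white marker pen lying on the right, 135 mm long, 16 mm thick

How it is judged (in metres and radians):
On the way, in this order (a step that is already met when the one before it is completed fails the run):
1. the catch under the loose slat is pressed (value of joint catch above 0.002 m).
2. the drawer has sprung out (value of joint drawer above 0.03 m).
At the end, for the whole second after the job is handed in: the drawer is drawn out to its stop (open by more than 75 of 85 mm) and at rest, and the catch has sprung back (less than 1 mm down) (value of joint drawer above 0.075 m and velocity of joint drawer below 0.01 m/s and value of joint catch below 0.001 m); the robot touches nothing.
It fails at once if the case is pressed with more than 25 N while the drawer is still shut (value of joint drawer below 0.005 m and contact force between the fingers and anything else above 25 N).
It fails at once if the tape or the marker is disturbed (moved more than 15 mm) (distance of any of masking_tape, marker from where it was at the start of the episode above 0.015 m).
It also fails if it takes over 64 s, if anything falls off the work surface, if the arm or the gripper's body presses on something with over 40 N, if the wrist force passes 120 N, or if a joint passes its speed limit or range.

## Working session

There is one attempt and no reset: what is moved stays moved. The work goes in short steps, Python scripts to look and compute and a shell command to move; the robot and the scene stay as the last step left them, time stands still between calls to the robot, and variables do not carry over. Pictures are saved under pics/ and viewed, at most 10 in all, crops included, and the job is handed in when it is done.

```bash
mkdir -p pics; cat > h.py <<'E'
import numpy as np, cv2
from workcell import bot
def ray(c,p):
    f=c["img"].shape[0]/2/np.tan(np.radians(c["fovy"])/2)
    d=np.array([(p[0]-c["cx"])/f,(p[1]-c["cy"])/f,1.]); R=np.array(c["R"]);t=np.array(c["t"])
    return -R.T@t, R.T@d
def atz(c,p,z):
    o,d=ray(c,p); return o+d*(z-o[2])/d[2]
E
python3 - <<'E'
from h import *
o=bot.get_obs(); print(o["ee_pos"],o["tcp_rot"],o["opening"],bot.nose_length)
ims=[]
for n in("scene","top"):
    c=bot.camera(n); ims.append(c["img"])
    for t,z in(("row_mid",.082),("row_left",.082),("row_right",.082),("front_top",.064),("case",0),("masking_tape",.0),("marker",.008)):
        r=bot.landmark_of(t,c)
        for k in r[:1]: print(n,t,np.round(k["point"],1),round(k["score"],2),np.round(atz(c,k["point"],z),4))
cv2.imwrite("pics/a.png",cv2.resize(np.vstack(ims)[:,:,::-1],(400,600)) if 0 else cv2.resize(np.hstack(ims)[:,:,::-1],(800,300)))
E
```

```text
[ 0.16341155 -0.52489892  0.20698978] [-1.79924943e+02 -1.43150591e-03  1.72902019e+01] 0.08490609871859205 0.008
scene row_mid [188.1 218.1] 0.72 [0.5273 0.3263 0.082 ]
scene row_left [134.7 234.5] 0.81 [0.5269 0.438  0.082 ]
scene row_right [230.  210.1] 0.79 [0.5085 0.2375 0.082 ]
scene front_top [241.9 217. ] 0.79 [0.4967 0.2151 0.064 ]
scene case [192.1 257.3] 0.56 [0.5099 0.3312 0.    ]
scene masking_tape [303.4 193.9] 0.87 [ 0.6077 -0.0792  0.    ]
scene marker [325.9 200.1] 0.57 [ 0.5318 -0.0876  0.008 ]
top row_mid [199.7 191.4] 0.62 [0.5236 0.339  0.082 ]
top row_left [159.8 187.3] 0.71 [0.5323 0.447  0.082 ]
top row_right [238.7 192.5] 0.68 [0.523  0.2339 0.082 ]
top front_top [246.2 199.8] 0.5 [0.506  0.2134 0.064 ]
top case [206.3 196.4] 0.59 [0.5216 0.3288 0.    ]
top masking_tape [346.6 165.7] 0.96 [ 0.6209 -0.0752  0.    ]
top marker [201.3 190.9] 0.66 [0.536  0.3429 0.008 ]
```

View pics/a.png

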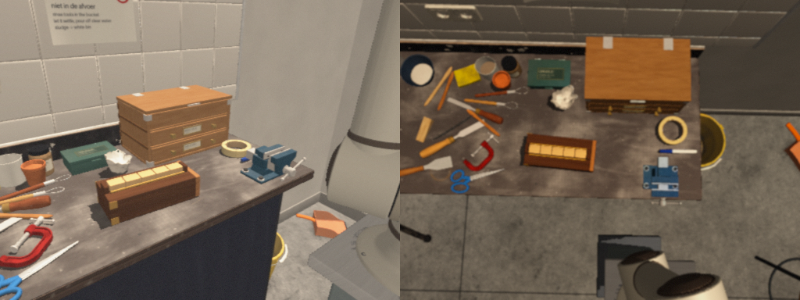

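```bash
python3 -m inch '[[1.5,4,4,5],[3.5,9,8,10],[5.5,14,10,15],[7.5,20,10,20],[10,25.5,10,25],[12.5,31,10,30],[15,36.5,10,35],[17.5,42,10,40]]' 0 20; python3 -m inch '[[2,5.5,0,5],[4.5,11,0,10],[7,16.5,0,15],[9.5,22,0,20],[12,27.5,0,25],[14,33,0,28],[16,38,0,29],[16,42,-2,30]]'
python3 - <<'E'
from h import *
from scipy.spatial.transform import Rotation as Ro
o=bot.get_obs(); print(o["ee_pos"],o["tcp_rot"],o["q"],o["wrist_force"])
c=bot.camera("wrist"); print(np.round(c["mount"],3))
M=np.array(c["mount"]);T=np.eye(4);T[:3,:3]=Ro.from_euler("xyz",o["tcp_rot"],degrees=True).as_matrix();T[:3,3]=o["ee_pos"]
W=np.linalg.inv(T@M);c2=dict(c,R=W[:3,:3],t=W[:3,3])
for t,z in(("row_mid",.082),("row_left",.082),("row_right",.082),("front_top",.064),("case",0)):
    for k in bot.landmark_of(t,c)[:1]: print(t,np.round(k["point"],1),round(k["score"],2),np.round(atz(c2,k["point"],z),4))
cv2.imwrite("pics/b.png",c["img"][:,:,::-1])
E
```

```text
time: 1.8
ee_pos: [0.3388, -0.1033, 0.308]
tcp_rot: [179.9, -0.0, 57.4]
wrist_force: [1.1, -0.9, 0.1]
opening: -0.0001
grasp_force: 0.0
time: 2.8
ee_pos: [0.4996, 0.3172, 0.2874]
tcp_rot: [179.9, -0.0, 87.3]
wrist_force: [-0.0, -0.2, 0.4]
opening: -0.0001
grasp_force: 0.0
[0.49955396 0.31720519 0.28737502] [ 1.79949920e+02 -3.01467438e-02  8.73487047e+01] [ 3.24167396e+01  1.38620402e+01  2.92428484e+01  1.05322498e+02
 -4.09932701e-03  1.25068046e+02] [-0.01648385 -0.18940913  0.39946141]
[[ 0.    -0.96  -0.279  0.071]
 [ 1.     0.001 -0.001  0.001]
 [ 0.002 -0.279  0.96  -0.167]
 [ 0.     0.     0.     1.   ]]
row_mid [266.2 153.6] 0.59 [0.5163 0.3323 0.082 ]
row_left [270.1  74.2] 0.58 [0.5249 0.435  0.082 ]
row_right [263.3 220.1] 0.72 [0.5085 0.2322 0.082 ]
front_top [261.7 231.8] 0.81 [0.5054 0.2047 0.064 ]
case [265.9 147.8] 0.61 [0.519 0.33  0.   ]
```

View pics/b.png

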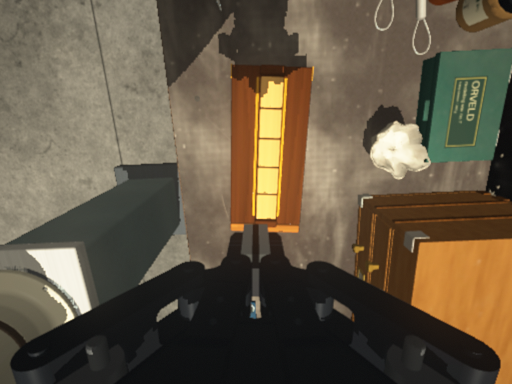

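```bash
python3 -m inch '[[0.3,-2,-3,-0.5],[0.6,-4,-7,-1],[0.8,-6,-11,-1.5],[1,-6.4,-14,-2],[1,-6.4,-15.7,-2],[1,-6.4,-15.7,-2],[1,-6.4,-15.7,-2],[1,-6.4,-15.7,-2]]'
cat >> h.py <<'E'
from scipy.spatial.transform import Rotation as Ro
def wrist():
    o=bot.get_obs(); c=bot.camera("wrist")
    T=np.eye(4);T[:3,:3]=Ro.from_euler("xyz",o["tcp_rot"],degrees=True).as_matrix();T[:3,3]=o["ee_pos"]
    W=np.linalg.inv(T@np.array(c["mount"])); return o,c,dict(c,R=W[:3,:3],t=W[:3,3])
E
python3 - <<'E'
from h import *
o,c,c2=wrist()
for t,z in(("row_mid",.082),("row_left",.082),("row_right",.082)):
    for k in bot.landmark_of(t,c)[:1]: print(t,np.round(k["point"],1),round(k["score"],2),np.round(atz(c2,k["point"],z),4))
# edges of the pale strip per image row, as world points on the slat tops
h=cv2.cvtColor(c["img"],cv2.COLOR_RGB2HSV)
m=((h[...,2]>200)&(h[...,1]>60)&(h[...,0]<40))
for r in range(10,250,20):
    x=np.where(m[r,180:340])[0]+180
    if len(x)>10: print(r,x[0],x[-1],np.round(atz(c2,(x[0],r),.082)[:2],4),np.round(atz(c2,(x[-1],r),.082)[:2],4))
cv2.imwrite("pics/c.png",c["img"][:,:,::-1])
E
```

```text
time: 4.1
ee_pos: [0.509, 0.2514, 0.132]
tcp_rot: [179.9, -0.1, 85.3]
wrist_force: [0.8, -0.4, 0.2]
opening: 0.0002
grasp_force: 0.0
row_right [254.9 219.2] 0.91 [0.508  0.2324 0.082 ]
150 236 283 [0.4976 0.294 ] [0.5358 0.2909]
170 236 282 [0.4959 0.2775] [0.5341 0.2744]
190 236 282 [0.4941 0.2603] [0.5331 0.2571]
210 237 281 [0.4932 0.2422] [0.5313 0.2391]
230 204 314 [0.462  0.2258] [0.5595 0.2178]
```

View pics/c.png

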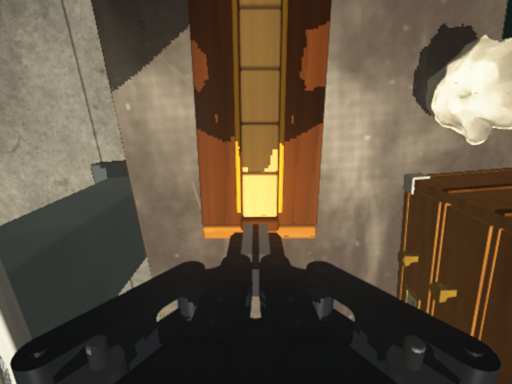

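```bash
python3 -m inch '[[0.5,0.1,-1.5,0],[0.5,0.1,-3,0],[0.5,0.1,-3.5,0],[0.5,0.1,-3.7,0],[0.5,0.1,-3.7,0],[0.5,0.1,-3.7,0],[0.5,0.1,-3.8,0],[0.5,0.1,-3.8,0]]'
```

```text
time: 5.3
ee_pos: [0.5135, 0.2519, 0.0928]
tcp_rot: [180.0, -0.0, 85.3]
wrist_force: [-0.7, -0.5, -0.5]
opening: -0.0001
grasp_force: 0.0
```

```bash
python3 -m inch '[[0,0,-0.1,0],[0,0,-0.2,0],[0,0,-0.25,0],[0,0,-0.28,0],[0,0,-0.3,0],[0,0,-0.3,0],[0,0,-0.3,0],[0,0,-0.3,0]]'
```

```text
time: 6.3
ee_pos: [0.5135, 0.2519, 0.0897]
tcp_rot: [180.0, -0.0, 85.3]
wrist_force: [-0.5, -0.2, 0.3]
opening: -0.0002
grasp_force: 0.0
```

```bash
python3 -m inch '[[0,0,-0.03,0],[0,0,-0.06,0],[0,0,-0.09,0],[0,0,-0.12,0],[0,0,-0.15,0],[0,0,-0.15,0],[0,0,-0.15,0],[0,0,-0.15,0]]'
```

```text
time: 7.3
ee_pos: [0.5135, 0.2519, 0.0882]
tcp_rot: [180.0, -0.0, 85.3]
wrist_force: [0.1, 0.2, 0.1]
opening: -0.0002
grasp_force: 0.0
```

```bash
python3 -m inch '[[0,0,-0.03,0],[0,0,-0.06,0],[0,0,-0.09,0],[0,0,-0.12,0],[0,0,-0.15,0],[0,0,-0.15,0],[0,0,-0.15,0],[0,0,-0.15,0]]'
```

```text
time: 8.3
ee_pos: [0.5135, 0.2519, 0.0867]
tcp_rot: [180.0, 0.0, 85.3]
wrist_force: [-0.3, 0.3, 0.1]
opening: 0.0001
grasp_force: 0.0
```

```bash
python3 - <<'E'
from h import *
o,c,c2=wrist(); print(o["wrist_force"])
s=bot.camera("scene")
a=cv2.resize(c["img"][120:300,156:356],None,fx=2,fy=2); b=cv2.resize(s["img"][140:300,80:280],(400,320))
b=cv2.copyMakeBorder(b,0,40,0,0,cv2.BORDER_CONSTANT)
cv2.imwrite("pics/d.png",np.hstack([a,b])[:,:,::-1])
E
```

```text
[-0.25478156  0.32544523  0.07168296]
```

View pics/d.png

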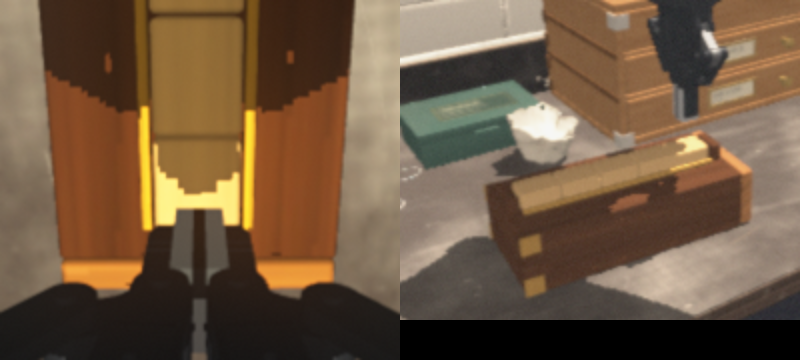

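```bash
python3 - <<'E'
from h import *
o,c,c2=wrist(); s=bot.camera("scene")
def pr(c,X):
    f=192/np.tan(np.radians(c["fovy"])/2); p=np.array(c["R"])@X+np.array(c["t"]); return np.round([c["cx"]+f*p[0]/p[2],c["cy"]+f*p[1]/p[2]],1)
tip=o["ee_pos"]-[0,0,.008]; u=np.array([.082,.9966,0])
for n,X in(("tip",tip),("tip+11",tip+.011*u),("slatR end .082",tip*[1,1,0]+[0,0,.082]-.020*u),("next seam",tip*[1,1,0]+[0,0,.082]+.02*u)): print(n,"wrist",pr(c2,X),"scene",pr(s,X), (pr(s,X)-[80,140])*2+[400,0],(pr(c2,X)-[156,120])*2)
for t,z in(("row_right",.082),("front_top",.064),("row_left",.082),("row_mid",.082)):
    for k in bot.landmark_of(t,s)[:1]: print(t,np.round(k["point"],1),np.round(atz(s,k["point"],z),4))
E
```

```text
tip wrist [254.2 216.9] scene [223.  212.4] [686.  144.8] [196.4 193.8]
tip+11 wrist [254.1 202.2] scene [218.3 213.6] [676.6 147.2] [196.2 164.4]
slatR end .082 wrist [254.2 244.7] scene [231.3 208.8] [702.6 137.6] [196.4 249.4]
next seam wrist [254.1 191.1] scene [214.4 213.2] [668.8 146.4] [196.2 142.2]
row_right [232.  207.5] [0.5161 0.2272 0.082 ]
front_top [243.1 220. ] [0.4844 0.2209 0.064 ]
row_left [135.8 234.6] [0.5254 0.4365 0.082 ]
row_mid [188.6 219.4] [0.5218 0.3281 0.082 ]
```

```bash
python3 - <<'E'
from h import *
o,c,c2=wrist(); s=bot.camera("scene")
def pr(c,X):
    f=192/np.tan(np.radians(c["fovy"])/2); p=np.array(c["R"])@X+np.array(c["t"]); return np.round([c["cx"]+f*p[0]/p[2],c["cy"]+f*p[1]/p[2]],1)
u=np.array([.082,.9966,0])
for dz in(-8,0,8,16,24): print(dz,pr(c2,o["ee_pos"]+.011*u+[0,0,dz/1e3]),pr(s,o["ee_pos"]+[0,0,dz/1e3]))
a=cv2.resize(c["img"][180:280,190:320],None,fx=3,fy=4,interpolation=0); b=cv2.resize(s["img"][160:260,170:280],(330,400),interpolation=0)
cv2.imwrite("pics/e.png",np.hstack([a,b])[:,:,::-1])
E
```

```text
-8 [254.1 202.2] [223.  212.4]
0 [254.1 206. ] [222.9 209. ]
8 [254.  210.3] [222.9 205.5]
16 [253.9 214.9] [222.8 202. ]
24 [253.8 220. ] [222.8 198.5]
```

View pics/e.png

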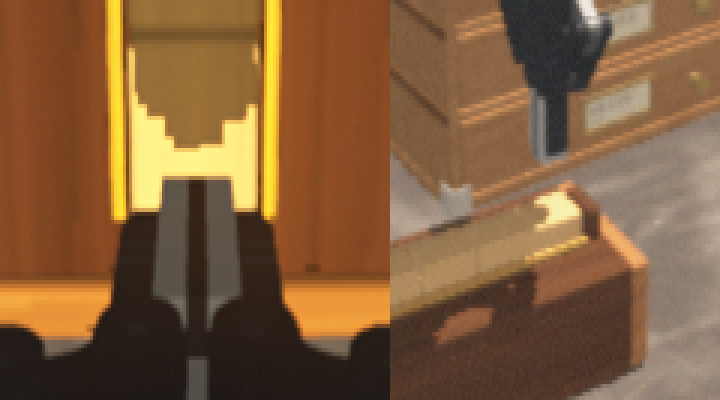

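```bash
python3 -m inch '[[0,0,-0.4,0],[0,0,-0.8,0],[0,0,-1.1,0],[0,0,-1.4,0],[0,0,-1.6,0],[0,0,-1.7,0],[0,0,-1.7,0],[0,0,-1.7,0]]'
python3 - <<'E'
from h import *
s=bot.camera("scene"); w=bot.camera("wrist")
a=cv2.resize(w["img"][180:280,190:320],None,fx=3,fy=4,interpolation=0); b=cv2.resize(s["img"][160:260,170:280],(330,400),interpolation=0)
cv2.imwrite("pics/f.png",np.hstack([a,b])[:,:,::-1])
E
```

```text
time: 9.8
ee_pos: [0.5135, 0.2519, 0.0698]
tcp_rot: [180.0, -0.0, 85.3]
wrist_force: [-1.1, 0.9, -0.1]
opening: -0.0006
grasp_force: 0.0
```

View pics/f.png

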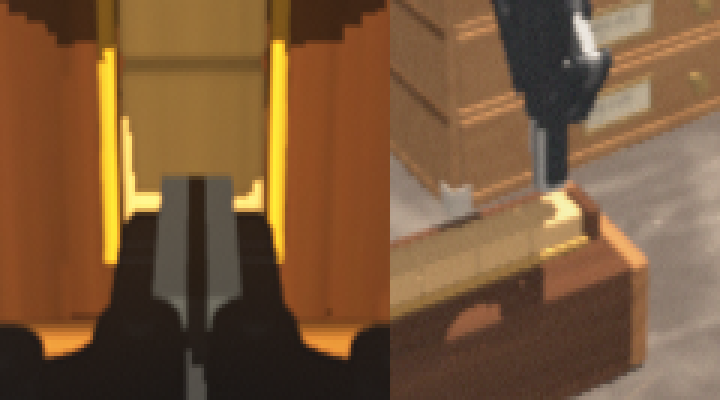

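```bash
python3 -m inch '[[0,0,-0.1,0],[0,0,-0.2,0],[0,0,-0.3,0],[0,0,-0.4,0],[0,0,-0.45,0],[0,0,-0.45,0],[0,0,-0.45,0],[0,0,-0.45,0]]'
```

```text
time: 10.9
ee_pos: [0.5135, 0.2519, 0.0652]
tcp_rot: [180.0, -0.0, 85.3]
wrist_force: [-0.4, -0.0, 0.4]
opening: 0.0001
grasp_force: 0.0
```

```bash
python3 -m inch '[[0,0,-0.04,0],[0,0,-0.08,0],[0,0,-0.12,0],[0,0,-0.16,0],[0,0,-0.2,0],[0,0,-0.2,0],[0,0,-0.2,0],[0,0,-0.2,0]]'
```

```text
time: 11.9
ee_pos: [0.5135, 0.2519, 0.0632]
tcp_rot: [180.0, -0.0, 85.3]
wrist_force: [-0.1, 0.5, -0.4]
opening: 0.0003
grasp_force: 0.0
```

```bash
python3 -m inch '[[0,0,-0.04,0],[0,0,-0.08,0],[0,0,-0.12,0],[0,0,-0.16,0],[0,0,-0.2,0],[0,0,-0.2,0],[0,0,-0.2,0],[0,0,-0.2,0]]'
```

```text
time: 12.9
ee_pos: [0.5135, 0.2519, 0.0612]
tcp_rot: [-180.0, 0.0, 85.3]
wrist_force: [-0.5, -0.5, 0.1]
opening: -0.0001
grasp_force: 0.0
```

```bash
python3 -m inch '[[0,0,-0.04,0],[0,0,-0.08,0],[0,0,-0.12,0],[0,0,-0.16,0],[0,0,-0.2,0],[0,0,-0.2,0],[0,0,-0.2,0],[0,0,-0.2,0]]'
```

```text
time: 13.9
ee_pos: [0.5135, 0.2518, 0.0592]
tcp_rot: [-180.0, -0.0, 85.3]
wrist_force: [-0.2, 0.5, -0.9]
opening: 0.0003
grasp_force: 0.0
```

```bash
python3 -m inch '[[0,0,-0.04,0],[0,0,-0.08,0],[0,0,-0.12,0],[0,0,-0.16,0],[0,0,-0.2,0],[0,0,-0.2,0],[0,0,-0.2,0],[0,0,-0.2,0]]'
python3 - <<'E'
from h import *
F=[]
for i in range(2):
    s=bot.camera("scene"); F.append(bot.get_obs()["wrist_force"]); w=bot.camera("wrist"); F.append(bot.get_obs()["wrist_force"])
print(np.round(F,2))
a=cv2.resize(w["img"][180:280,190:320],None,fx=3,fy=4,interpolation=0); b=cv2.resize(s["img"][160:260,170:280],(330,400),interpolation=0)
cv2.imwrite("pics/g.png",np.hstack([a,b])[:,:,::-1])
E
```

```text
time: 14.9
ee_pos: [0.5135, 0.2519, 0.0584]
tcp_rot: [180.0, -0.0, 85.3]
wrist_force: [-4.9, -1.9, 9.2]
opening: -0.0002
grasp_force: 5.0
[[-4.3  -2.04  9.13]
 [-3.25 -1.88 10.05]
 [-3.47 -1.33  9.86]
 [-3.47 -1.28 10.41]]
```

View pics/g.png

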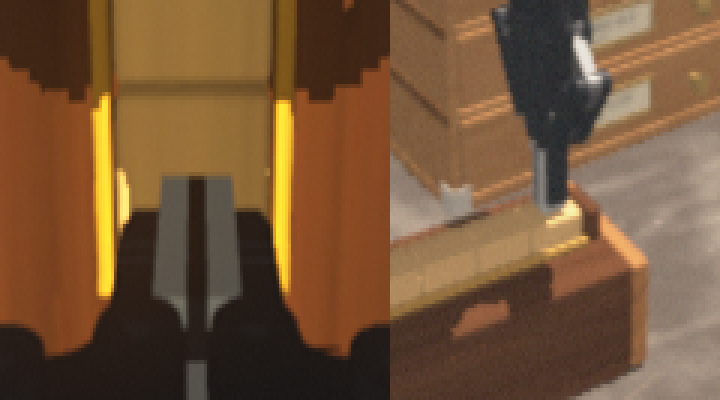

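```bash
python3 -m inch '[[0,0,0.4,0],[0.1,1,0.5,0],[0.23,2.8,0.5,0],[0.33,4,0.5,0],[0.33,4,0.3,0],[0.33,4,0.15,0],[0.33,4,0.05,0],[0.33,4,0,0]]'
```

```text
time: 16.1
ee_pos: [0.5166, 0.2921, 0.0585]
tcp_rot: [180.0, -0.1, 85.3]
wrist_force: [-5.5, 0.6, 11.2]
opening: -0.0
grasp_force: 5.7
```

```bash
python3 -m inch '[[0,0,0.4,0],[0.1,1,0.5,0],[0.23,2.8,0.5,0],[0.33,4,0.5,0],[0.33,4,0.3,0],[0.33,4,0.15,0],[0.33,4,0.05,0],[0.33,4,0,0]]'
```

```text
time: 17.1
ee_pos: [0.5201, 0.3316, 0.0572]
tcp_rot: [-180.0, -0.0, 85.3]
wrist_force: [-0.5, -0.2, 0.7]
opening: -0.0003
grasp_force: 0.4
```

```bash
python3 -m inch '[[0,0,-0.25,0],[0,0,-0.5,0],[0,0,-0.7,0],[0,0,-0.9,0],[0,0,-1.0,0],[0,0,-1.1,0],[0,0,-1.15,0],[0,0,-1.2,0]]'
```

```text
time: 18.1
ee_pos: [0.5202, 0.3317, 0.0463]
tcp_rot: [179.9, -0.0, 85.3]
wrist_force: [-2.3, -3.5, 8.5]
opening: 0.0001
grasp_force: 4.8
```

```bash
python3 -m inch '[[0,0,-0.05,0],[0,0,-0.1,0],[0,0,-0.15,0],[0,0,-0.2,0],[0,0,-0.25,0],[0,0,-0.3,0],[0,0,-0.33,0],[0,0,-0.33,0]]'
python3 - <<'E'
from h import *
o,c,c2=wrist(); s=bot.camera("scene"); t=bot.camera("top")
for n,i,cc in(("w",c,c2),("s",s,s),("t",t,t)):
    for k in bot.landmark_of("front_top",i)[:1]: print(n,np.round(k["point"],1),round(k["score"],2),np.round(atz(cc,k["point"],.064),4))
cv2.imwrite("pics/i.png",np.hstack([s["img"][100:300,80:330],c["img"][100:300,130:380]])[:,:,::-1])
E
```

```text
time: 19.1
ee_pos: [0.5203, 0.3318, 0.0435]
tcp_rot: [179.9, -0.0, 85.3]
wrist_force: [-3.3, -3.2, 12.7]
opening: -0.0
grasp_force: 6.1
s [254.9 215.7] 0.93 [0.4856 0.1889 0.064 ]
t [259. 202.] 0.86 [0.5007 0.1784 0.064 ]
```

View pics/i.png

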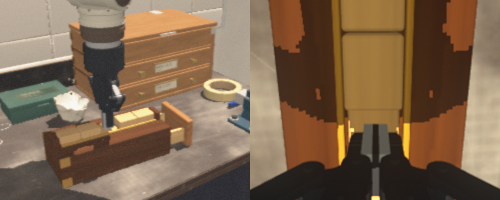

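```bash
python3 -m inch '[[0,0,2,0],[0,0,5,0],[-0.2,-2.5,8,0],[-0.6,-7,9,0],[-1,-12,9,0],[-1.2,-15,9,0],[-1.2,-15,9,0],[-1.2,-15,9,0]]'
python3 - <<'E'
from h import *
o,c,c2=wrist(); print(o["ee_pos"])
u=np.array([.082,.9966])
for r in range(150,260,10): print(r,np.round(np.dot(atz(c2,(256,r),.064)[:2]-[.5203,.3318],u),4), end=" ")
for t in("front_top","row_right"):
  for k in bot.landmark_of(t,c)[:1]: 
    p=atz(c2,k["point"],.064 if t[0]=="f" else .082); print(t,np.round(k["point"],1),round(k["score"],2),np.round(p,4),np.dot(p[:2]-[.5203,.3318],u))
cv2.imwrite("pics/j.png",cv2.resize(c["img"][120:270,150:370],None,fx=3,fy=3)[:,:,::-1])
E
```

```text
time: 20.4
ee_pos: [0.5082, 0.1824, 0.1318]
tcp_rot: [-180.0, -0.0, 85.3]
wrist_force: [0.5, 0.2, 0.4]
opening: 0.0001
grasp_force: 0.0
[0.5081714  0.1823619  0.13178052]
150 -0.1107 160 -0.1196 170 -0.1287 180 -0.1379 190 -0.1474 200 -0.1571 210 -0.167 220 -0.1771 230 -0.1875 240 -0.198 250 -0.2089 row_right [252.8 140.2] 0.57 [0.511  0.2318 0.082 ] -0.10042535003006609
```

View pics/j.png

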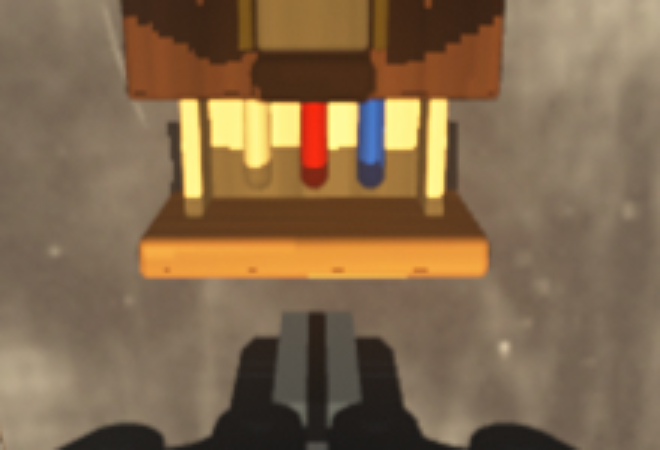

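```bash
python3 -m inch '[[0.1,1.4,-1,0],[0.1,1.4,-3.5,0],[0.1,1.4,-6,0],[0.1,1.4,-8,0],[0.1,1.4,-9.2,0],[0.1,1.4,-9.8,0],[0.1,1.4,-10.2,0],[0.1,1.4,-10.2,0]]'
```

```text
time: 21.55
ee_pos: [0.5093, 0.196, 0.0301]
tcp_rot: [180.0, -0.0, 85.3]
wrist_force: [1.1, -0.4, -0.1]
opening: -0.0001
grasp_force: 0.0
```

```bash
python3 -m inch '[[-0.05,-0.6,0,0],[-0.1,-1.2,0,0],[-0.16,-2,0,0],[-0.22,-2.7,0,0],[-0.28,-3.4,0,0],[-0.34,-4.1,0,0],[-0.4,-4.7,0,0],[-0.43,-5.2,0,0]]'
```

```text
time: 22.55
ee_pos: [0.5048, 0.1449, 0.0299]
tcp_rot: [-180.0, -0.2, 85.3]
wrist_force: [2.2, 25.3, -2.9]
opening: 0.0002
grasp_force: 12.3
```

```bash
python3 -m inch '[[0.06,0.7,0,0],[0.12,1.5,0,0],[0.16,2,0,0],[0.16,2,0,0],[0.16,2,2.5,0],[0.16,2,5,0],[0.16,2,8,0],[0.16,2,10,0]]'
python3 -m inch '[[0,0,2,0],[0,0,2,0],[0,0,2,0],[0,0,2,0],[0,0,2,0],[0,0,2,0],[0,0,2,0],[0,0,2,0]]'
python3 - <<'E'
from h import *
o,c,c2=wrist(); s=bot.camera("scene"); t=bot.camera("top")
for n,i,cc in(("w",c,c2),("s",s,s),("t",t,t)):
    for k in bot.landmark_of("front_top",i)[:1]: print(n,np.round(k["point"],1),round(k["score"],2),np.round(atz(cc,k["point"],.064),4))
cv2.imwrite("pics/k.png",np.hstack([s["img"][100:300,130:380],c["img"][100:300,130:380]])[:,:,::-1])
E
```

```text
time: 23.55
ee_pos: [0.5066, 0.1638, 0.1313]
tcp_rot: [179.9, -0.0, 85.3]
wrist_force: [0.5, -0.1, -0.0]
opening: -0.0001
grasp_force: 0.0
time: 24.55
ee_pos: [0.5064, 0.1638, 0.1499]
tcp_rot: [-180.0, 0.0, 85.3]
wrist_force: [0.4, -0.1, 0.8]
opening: -0.0002
grasp_force: 0.0
w [255.8 222.6] 0.7 [0.5045 0.1263 0.064 ]
s [273.9 209. ] 0.77 [0.4867 0.1349 0.064 ]
```

View pics/k.png

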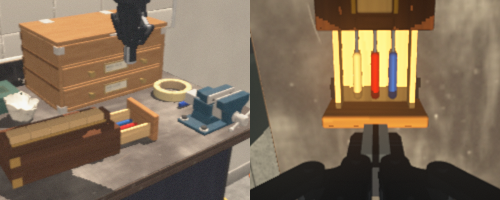

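The drawer is fully out at about 85 mm, all the slats are level again, and the gripper is clear.

```bash
python3 -c "from workcell import bot; print(bot.job_done())"
```

```text
the job is handed in; nothing more can be done
None
```

The middle slat was the loose one: pressing it down at about 13 N released the drawer, which I drew out to its stop (about 85 mm by camera) and let go; the tape and marker were never approached, and the job was handed in at about 25 s (no verdict was shown).

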